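Stand the washed sugar dredger upside down on a drying peg

ROBOT

A 6-joint arm with a two-finger parallel gripper is mounted at the origin on the work surface. World frame = base frame: x ahead of the robot, y to its left, z up, the work surface at z = 0. Lengths are in m, angles in rad, forces in N, time in s.
With the tool pointing down it reaches from about 0.35 to 0.975 m from the base axis. Payload 17.4 kg.
Tool frame: the origin (TCP) lies on the centre line of the jaws, within the pads' length; the fingertips stand 17 mm ahead of it and the grasp point (between the pads) lies 2 mm behind it; x points along the fingers, y is the direction in which the jaws open and shut, and the axes are right-handed (so a half turn about x gives the same grasp; the last joint's range is limited). The gripper opens to 85 mm and grips with 20 to 120 N. Pads are 22 mm wide; open, the fingers measure 114 mm over their backs; the gripper's body (76 mm by 85 mm) begins 54 mm behind the grasp point. The pads swing forward as they close: fully open they stand 13 mm farther back than shut.
Start: joints at [1.1, 0.116, 1.442, -0, 1.584, -0.038], TCP at [0.283, 0.613, 0.248] pointing down, gripper open.
Joint ranges: [-2.83, 2.83], [-0.83, 2.19], [0.07, 2.5], [-1.14, 4.28], [0.01, 3], [-2.97, 2.97]. Speed limits (rad/s): [1.89, 1.89, 2.22, 3.14, 3.14, 3.14].

INTERFACE

Orientations are given as a unit quaternion [w, x, y, z].
In Python, from bench import arm, planner, cams, sensors gives the robot as it stands. Calls block until the motion is done:
- arm.goto(position, orientation): joint-space move of the TCP to a pose.
- arm.move_linear(position, orientation=None, feed=0.15): straight line of the TCP; orientation=None keeps the orientation; feed is the mean speed in m/s.
- arm.move_j(angles): joint-space move.
- arm.move_gripper(opening): opening from 0.0 (shut) to 1.0 (fully open); the grip force is fixed at half the most; returns when the fingers have stopped.
- arm.hold(seconds).
- planner.inverse_kinematics(position, orientation): joint angles nearest the present ones, or None.
- cams.snapshot(name): name is "scene" or "top" or "wrist"; returns a dict with "frame" (480x640x3 uint8, blue, green, red), "K" (3x3 intrinsics, pixels), "eye" and "rotation" of the camera in the world. Camera axes: x right, y down, z forward; pixel columns grow to the right and rows downward; lengths in m; the calibration is good to about 2 mm. A picture is of the moment at which its call begins. There is no depth.
A pose or a line that the arm cannot do raises arm.MotionError and nothing moves.
- arm.close_job(): hands the job in, once; it reports no verdict.
Readings, each from a call of its own:
- sensors.get_t(): time.
- sensors.get_q(): joint angles.
- sensors.get_dq(): joint speeds.
- sensors.get_joint_torque(): joint torques, N m.
- sensors.get_tool_pos(): TCP position.
- sensors.get_eef_rot(): TCP orientation.
- sensors.get_contact_force(): force on the tool from outside, world axes, zero at the start.
- sensors.get_wrist_torque(): the same for the moment, N m.
- sensors.get_opening(): opening from 0.0 (shut) to 1.0 (fully open).
Only numpy, scipy, OpenCV 4.12 (cv2) and the standard library are available. Lean on these libraries where they do the work, as an engineer would, in place of code of your own. Each camera call takes 0.05 s, during which the arm holds its last target.

TASK

Slide the blue drip tray fully home under the drying rack first, so that it will catch the drips. Then pick up the washed steel sugar dredger lying on the red draining mat and turn it upside down over the free white peg of the rack, lowering it gently, not dropping it, until its rim rests flat on the slats. Let go, and leave the two cups already drying on the rack and the dredger's cap where they are.

Things in the scene. Friction and masses are not known exactly. Their poses are not given: they have to be found in the camera images.
- rack: steel drying rack, fixed, 150 mm deep (its x), 340 mm wide (its y), 46 mm high, to the robot's left or right. Origin: centre of its underside, on the worktop; x from its front (the tray's side, facing the robot) to its back, z up
- rack_deck (a point): centre of the rack's slatted deck top, 46 mm above the worktop. Three white pegs stand on the deck in a row along the rack's y axis, 115 mm apart, the middle one here; two are covered by upturned cups, which one is free varies
- peg: the free white peg, fixed: a post 16 mm in diameter and 75 mm high above the deck with a rounded tip and a conical foot (28 mm in diameter at the deck, tapering to 16 mm at 14 mm height). Origin: centre of its foot, at deck height (46 mm over the worktop); z up
- drip_tray (a joint): how far the blue plastic drip tray stands out of the rack's front (m): 0 is fully home against its stop, at most 0.1; it slides along the rack's x axis (pushed towards the rack's +x it closes) with about 2 N of friction and stays where it is left
- tray_pull (a point): middle of the front face of the drip tray's pull, 27 mm above the worktop, axes as the rack's. The pull is a bar 120 mm wide, 14 mm high and 18 mm deep, standing out from the middle of the tray's front panel (4 to 34 mm above the worktop). With the tray home this point lies 95 mm in front of the rack's origin
- dredger: washed steel sugar dredger without its cap: an open straight round can, 60 mm outside diameter, 110 mm long, wall 2 mm, about 0.17 kg, lying on its side, mouth roughly away from the robot. Origin: middle of its length, on its axis (33 mm above the worktop at the start); x along the can from base to open mouth. Centre of mass about 12 mm from the origin towards the base
- dredger_mouth (a point): centre of the dredger's open mouth, in the plane of the rim, 55 mm from the dredger's origin along its +x
- dredger_base (a point): centre of the dredger's closed base (5 mm thick, a dark band round its edge), 55 mm from the dredger's origin along its -x
- mat: red plastic draining mat, fixed, 240 x 240 mm, 3 mm thick; ridges 7 mm wide, rising 9 mm above the worktop, run along its x axis at y = -114, -68, -22 and +24 mm; the dredger lies along x in the groove at y = -45 mm, the cap stands on the flat part at about y = +70 mm. Origin: centre of its underside; z up
- cup_white: white plastic cup drying upside down on a peg, slightly tapered, 72 mm in diameter at its rim (on the deck) and 90 mm high; loose. Origin: centre of its rim, at deck height; z up. Leave it alone
- cup_green: green plastic cup drying upside down on a peg, straight, 66 mm in diameter, 85 mm high; loose. Origin: centre of its rim, at deck height; z up. Leave it alone
- dredger_cap: the dredger's domed perforated steel cap, 64 mm in diameter, 28 mm high, standing on the mat; loose. Origin: centre of its underside; z up. Leave it alone
Things that resemble listed ones, but are neither listed nor needed, are in the scene too. Leave any pink or purple look-alike of the dredger alone.

How it is judged:
On the way, in this order (a step that is already met when the one before it is completed fails the run):
1. the drip tray is fully home (within 4 mm) (value of joint drip_tray below 0.004 m), for 0.2 s.
2. the dredger stands upside down over the free peg, its rim on the slats (angle between dredger's own x axis and vertical above 3.05 rad and horizontal distance between dredger_mouth and peg below 0.018 m and z of dredger_mouth in the frame of peg below 0.004 m), for 0.2 s.
At the end, for the whole second after the job is handed in: The drip tray is within 4 mm of fully home; the dredger stands at rest mouth down over the free peg, within 5 degrees of upright, the centre of its mouth within 18 mm of the peg's axis and its rim within 4 mm of the deck (all of step 2 and value of joint drip_tray below 0.004 m and linear speed of dredger below 0.02 m/s); the robot touches nothing.
It fails at once if the white cup is moved by more than 20 mm (distance of cup_white from where it was at the start of the episode above 0.02 m).
It fails at once if the green cup is moved by more than 20 mm (distance of cup_green from where it was at the start of the episode above 0.02 m).
It fails at once if the dredger's cap is moved by more than 20 mm (distance of dredger_cap from where it was at the start of the episode above 0.02 m).
It fails at once if the dredger is dropped onto the peg (faster than 0.5 m/s with its mouth below the peg's tip) (linear speed of dredger above 0.5 m/s and horizontal distance between dredger_mouth and peg below 0.05 m and z of dredger_mouth in the frame of peg below 0.075 m).
It also fails if it takes over 72 s, if anything falls off the work surface, if the arm or the gripper's body presses on something with over 40 N, if the wrist force passes 120 N, or if a joint passes its speed limit or range.

## Working session

There is one attempt and no reset: what is moved stays moved. The work goes in short steps, each a Python script; the robot and the scene stay as the last script left them, time stands still between calls to the robot, and variables do not carry over. Pictures are saved under pics/ and viewed, and the job is handed in when it is done.

```bash
ls; mkdir -p pics; python3 - <<'E'
from bench import arm, planner, cams, sensors
import cv2,numpy as np
np.set_printoptions(precision=4,suppress=True)
for n in ["scene","top","wrist"]:
    s=cams.snapshot(n); cv2.imwrite(f"pics/{n}0.png",s["frame"])
    np.savez(f"pics/{n}0.npz",**s)
    print(n,s["K"].tolist(),s["eye"],s["rotation"].tolist())
print(sensors.get_t(),sensors.get_tool_pos(),sensors.get_eef_rot(),sensors.get_opening())
E
```

```text
pics
scene [[565.3047640975539, 0.0, 320.8536526142087], [0.0, 565.3047640975539, 241.42205971015503], [0.0, 0.0, 1.0]] [ 0.9536 -0.669   1.0255] [-0.29032207487710077, 0.912667066902616, 0.27278249719348124, -0.09133250820665838]
top [[624.5935882090918, 0.0, 313.6128288628043], [0.0, 624.5935882090918, 249.12144163240265], [0.0, 0.0, 1.0]] [ 0.3728 -0.0978  1.2525] [0.07588226075102018, -0.6936980748387495, 0.7137801451507317, -0.059521154700889124]
wrist [[348.71589691386566, 0.0, 326.7884055699594], [0.0, 348.71589691386566, 239.32023357192153], [0.0, 0.0, 1.0]] [0.213  0.6446 0.3738] [0.1280754361554139, 0.8331038126585668, 0.5319712183242074, 0.08087856861998999]
0.15 [0.2831 0.6126 0.2477] [ 0.6905  0.1515  0.6907 -0.1521] 1.0020224500865347
```

View pics/scene0.png

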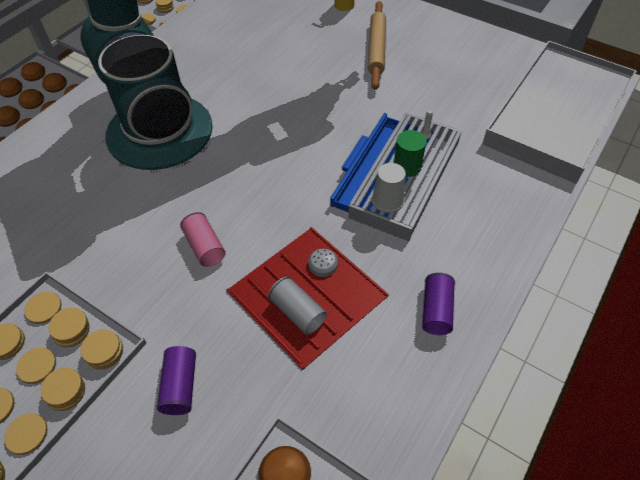

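View pics/top0.png

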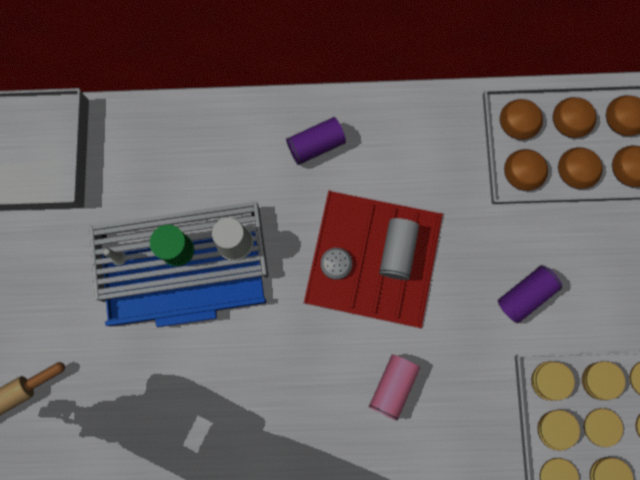

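View pics/wrist0.png

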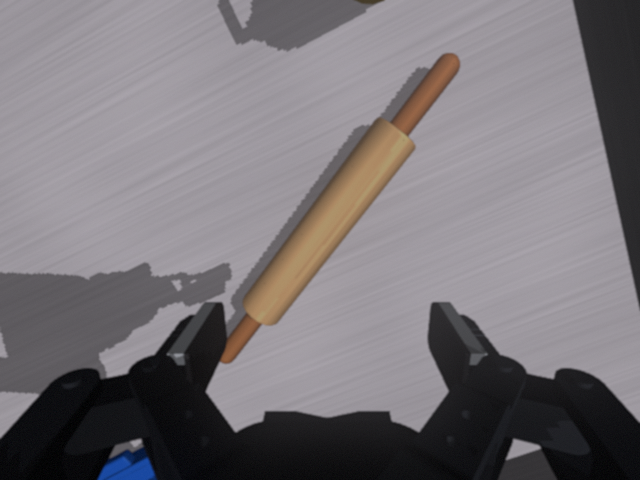

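The scene and top views show these candidates for the dredger:
- **Grey steel can:** on the red mat, top (399,248), scene (297,304).
- **Purple cans:** top (316,140) and (530,293).
- **Pink can:** top (394,387).

The grey can lies in the mat's groove, so it fits the description. The free peg is the bare one at top (112,253), left of the green cup. The tray is blue and stands out towards the robot, with its pull at top (185,317). I'll confirm with an enlarged crop and then measure.

```bash
python3 - <<'E'
import cv2
t=cv2.imread('pics/top0.png'); s=cv2.imread('pics/scene0.png')
a=cv2.resize(t[185:335,300:450],(400,400),interpolation=cv2.INTER_CUBIC)
b=cv2.resize(s[225:365,225:365],(400,400),interpolation=cv2.INTER_CUBIC)
cv2.imwrite('pics/crop1.png',cv2.hconcat([a,b]))
a=cv2.resize(t[195:335,85:285],(800,560),interpolation=cv2.INTER_CUBIC)
cv2.imwrite('pics/crop2.png',a)
a=cv2.resize(s[95:245,320:470],(600,600),interpolation=cv2.INTER_CUBIC)
cv2.imwrite('pics/crop3.png',a)
E
```

```text
(no output)
```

View pics/crop1.png

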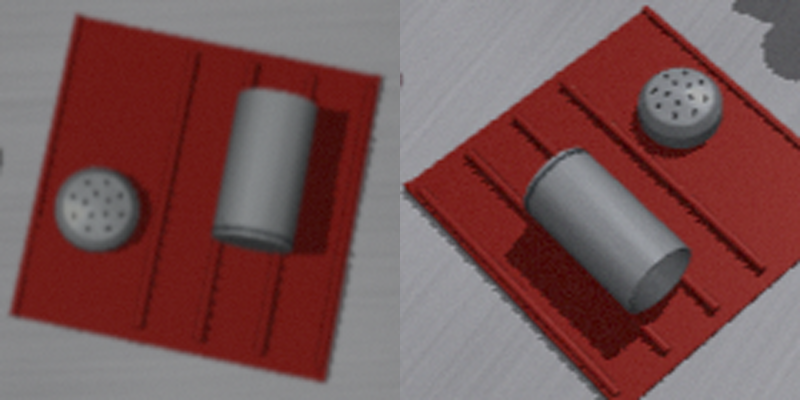

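View pics/crop2.png

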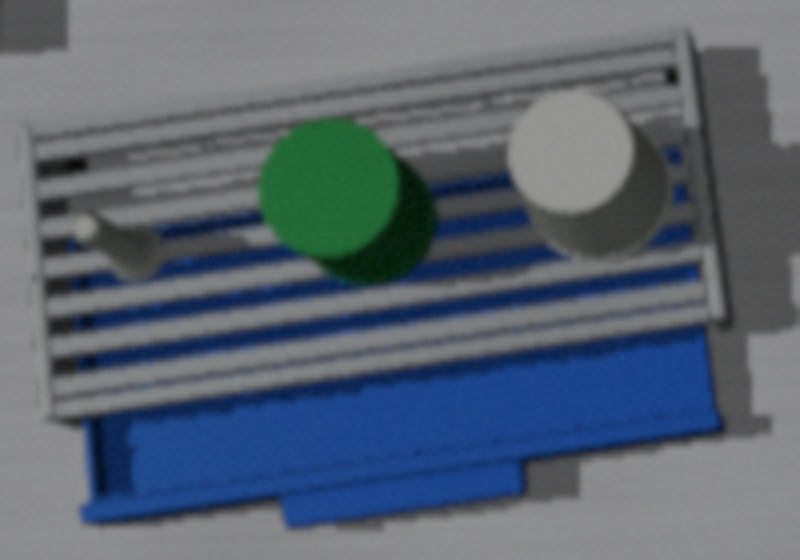

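View pics/crop3.png

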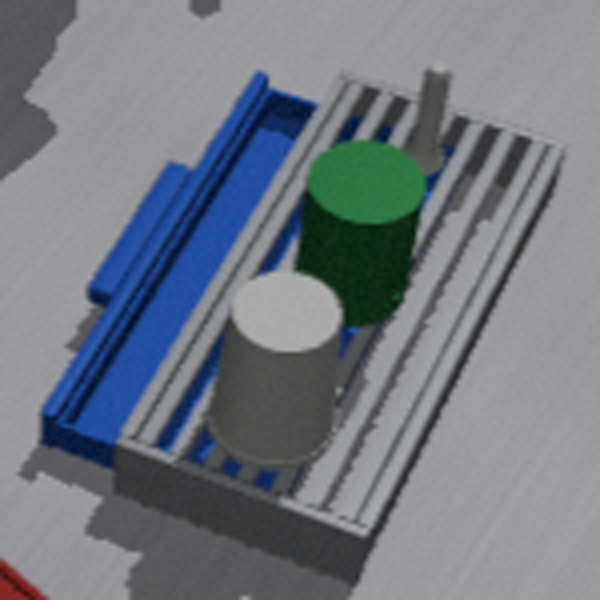

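The crop shows the dark-banded base facing the robot and the open mouth facing away, as described. The peg's tip is at top (106.8,250.5) and scene (429.3,112.8), and its foot at top (120,259.5) and scene (427,135).

```bash
cat > h.py <<'E'
import numpy as np, cv2
from scipy.spatial.transform import Rotation as Ro
np.set_printoptions(precision=4,suppress=True)
def load(n):
    s=dict(np.load(f'pics/{n}.npz')); return s
def Rq(q): return Ro.from_quat(q,scalar_first=True).as_matrix()
def ray(s,uv):
    r=s['rotation']; R=Rq(r) if np.size(r)==4 else np.asarray(r)
    d=R@np.linalg.inv(s['K'])@np.array([uv[0],uv[1],1.0]); return np.asarray(s['eye']),d/np.linalg.norm(d)
def onz(s,uv,z):
    e,d=ray(s,uv); return e+d*(z-e[2])/d[2]
def tri(obs):
    A=np.zeros((3,3));b=np.zeros(3);L=[]
    for s,uv in obs:
        e,d=ray(s,uv);P=np.eye(3)-np.outer(d,d);A+=P;b+=P@e;L.append((e,P))
    x=np.linalg.solve(A,b); return x,[float(np.linalg.norm(P@(x-e))) for e,P in L]
def proj(s,p):
    r=s['rotation']; R=Rq(r) if np.size(r)==4 else np.asarray(r)
    c=s['K']@(R.T@(np.asarray(p)-s['eye'])); return c[:2]/c[2]
E
python3 - <<'E'
from h import *
T=load('top0');S=load('scene0')
print('tip',tri([(T,(106.75,250.5)),(S,(429.25,112.75))]))
print('foot',tri([(T,(120.25,259.5)),(S,(427,135))]), onz(T,(120.25,259.5),.046),onz(S,(427,135),.046))
c2=lambda x,y:(x/4+85,y/4+195)
names=dict(fl=(50,417),fr=(728,322),br=(685,30),bl=(28,125))
for k,v in names.items(): print(k,onz(T,c2(*v),.046))
for k,v in dict(fl=(345,75),fr=(118,440),br=(365,535),bl=(562,150)).items(): print('S',k,onz(S,(v[0]/4+320,v[1]/4+95),.046))
# tray blue: pull front corners, panel top corners
for k,v in dict(pl=(290,527),pr=(525,490)).items(): print(k,onz(T,c2(*v),.027), onz(T,c2(*v),.034))
for k,v in dict(pl=(175,165),pr=(92,290)).items(): print('S',k,onz(S,(v[0]/4+320,v[1]/4+95),.034))
print('tray tri l', tri([(T,c2(285,495)),(S,(175/4+320,165/4+95))]))
for im,nm,roi in((T,'T',(300,185,450,335)),(S,'S',(220,225,395,370))):
    f=im['frame'].copy(); hsv=cv2.cvtColor(f,cv2.COLOR_BGR2HSV)
    red=((hsv[...,1]>120)&((hsv[...,0]<10)|(hsv[...,0]>170))).astype(np.uint8)
    m=np.zeros_like(red); x0,y0,x1,y1=roi; m[y0:y1,x0:x1]=red[y0:y1,x0:x1]
    cs,_=cv2.findContours(m,cv2.RETR_EXTERNAL,cv2.CHAIN_APPROX_NONE); c=max(cs,key=cv2.contourArea)
    hull=cv2.convexHull(c); ap=cv2.approxPolyDP(hull,8,True)[:,0]
    print(nm,'mat',[(tuple(p),onz(im,p,.003)) for p in ap])
    inn=np.zeros_like(m);cv2.fillConvexPoly(inn,hull,1)
    g=((inn==1)&(hsv[...,1]<70)&(hsv[...,2]>40)).astype(np.uint8)
    g=cv2.morphologyEx(g,cv2.MORPH_OPEN,np.ones((3,3)))
    cs,_=cv2.findContours(g,cv2.RETR_EXTERNAL,cv2.CHAIN_APPROX_NONE)
    for c in cs:
        if cv2.contourArea(c)>200: print(nm,cv2.contourArea(c),cv2.minAreaRect(c),cv2.boxPoints(cv2.minAreaRect(c)).tolist())
E
```

```text
tip (array([0.6019, 0.3103, 0.1215]), [0.00030767299090130306, 0.00030767299090117144])
foot (array([0.6018, 0.3131, 0.0463]), [0.00424927816129106, 0.004249278161291242]) [0.5985 0.3102 0.046 ] [0.6043 0.3173 0.046 ]
fl [0.5208 0.3524 0.046 ]
fr [0.5578 0.0197 0.046 ]
br [0.7061 0.0396 0.046 ]
bl [0.6679 0.3694 0.046 ]
S fl [0.5254 0.3569 0.046 ]
S fr [0.5614 0.0262 0.046 ]
S br [0.7077 0.0427 0.046 ]
S bl [0.6693 0.3698 0.046 ]
pl [0.4654 0.2383 0.027 ] [0.4649 0.2364 0.034 ]
pr [0.4803 0.1225 0.027 ] [0.4797 0.1213 0.034 ]
S pl [0.4708 0.2404 0.034 ]
S pr [0.4834 0.1236 0.034 ]
tray tri l (array([0.4774, 0.2343, 0.0437]), [0.00316152537921273, 0.003161525379212763])
T mat [((np.int32(329), np.int32(191)), array([ 0.7377, -0.107 ,  0.003 ])), ((np.int32(441), np.int32(214)), array([ 0.6811, -0.3349,  0.003 ])), ((np.int32(420), np.int32(327)), array([ 0.4522, -0.2786,  0.003 ])), ((np.int32(305), np.int32(302)), array([ 0.5084, -0.0518,  0.003 ]))]
T 722.0 ((336.0, 263.0), (30.0, 30.0), 90.0) [[321.0, 248.0], [351.0, 248.0], [351.0, 278.0], [321.0, 278.0]]
T 1654.0 ((398.9999694824
[... 193 characters left out ...]
5], [408.36798095703125, 279.97601318359375]]
S mat [((np.int32(311), np.int32(227)), array([ 0.5049, -0.0452,  0.003 ])), ((np.int32(387), np.int32(295)), array([ 0.736 , -0.1054,  0.003 ])), ((np.int32(301), np.int32(368)), array([ 0.6777, -0.3355,  0.003 ])), ((np.int32(227), np.int32(289)), array([ 0.4481, -0.2762,  0.003 ]))]
S 1709.0 ((297.0000305175781, 304.5000305175781), (61.51828384399414, 30.405588150024414), 45.0) [[264.5000305175781, 293.5000305175781], [286.0000305175781, 272.0000305175781], [329.5000305175781, 315.5000305175781], [308.0000305175781, 337.0000305175781]]
S 613.5 ((323.0, 262.5), (27.0, 28.0), 90.0) [[309.0, 249.0], [337.0, 249.0], [337.0, 276.0], [309.0, 276.0]]
```

```bash
python3 - <<'E'
from h import *
T=load('top0');S=load('scene0')
print('axis pts top', onz(T,(404.3,218.7),.063), onz(T,(393.7,277.3),.005), onz(T,(399,248),.033), onz(T,(393.7,277.3),.033),onz(T,(404.3,218.7),.033))
# scene: silhouette ends: base top rim at ~ midpoint, mouth bottom
print('scene', onz(S,(275.25,282.75),.063),onz(S,(318.75,326.25),.005), onz(S,(297,304.5),.033))
print('tri center', tri([(T,(399,248)),(S,(297,304.5))]))
print('cap', tri([(T,(336,263)),(S,(323,262.5))]))
from bench import arm,planner,sensors
R=Rq(sensors.get_eef_rot()); print(R); q=sensors.get_q();print(q)
print(planner.inverse_kinematics(sensors.get_tool_pos(),sensors.get_eef_rot()))
E
```

```text
axis pts top [ 0.6592 -0.2517  0.063 ] [ 0.5528 -0.2315  0.005 ] [ 0.6071 -0.2419  0.033 ] [ 0.5488 -0.2285  0.033 ] [ 0.6664 -0.2556  0.033 ]
scene [ 0.5491 -0.2355  0.063 ] [ 0.6577 -0.2439  0.005 ] [ 0.6028 -0.2392  0.033 ]
tri center (array([ 0.6055, -0.2415,  0.0393]), [0.000537636741137742, 0.0005376367411376444])
cap (array([ 0.5841, -0.1163,  0.0135]), [6.21652089061349e-05, 6.21652089062239e-05])
[[-0.0004  0.4194  0.9078]
 [-0.0008  0.9078 -0.4194]
 [-1.     -0.0009 -0.    ]]
[ 1.1002  0.1164  1.4421 -0.      1.584  -0.0378]
[ 1.1002  0.1164  1.4421 -0.      1.584  -0.0378]
```

```bash
cat >> h.py <<'E'
from bench import arm,planner,cams,sensors
RX=np.array([.9939,.1105,0.]);RX/=np.linalg.norm(RX)
Z=np.array([0,0,1.])
def pose(d,y):
    d=d/np.linalg.norm(d); y=y-d*(y@d); y/=np.linalg.norm(y)
    return Ro.from_matrix(np.stack([d,y,np.cross(d,y)],1)).as_quat(scalar_first=True)
def grasp_q(t,ax,s):  # pick, axis ax horizontal base->mouth
    d=-Z*np.cos(t)+ax*np.sin(t); return pose(d,s*np.cross(ax,d)),d
def place_q(t,phi,s):
    d=np.array([np.cos(phi)*np.cos(t),np.sin(phi)*np.cos(t),-np.sin(t)]); return pose(d,s*np.cross(-Z,d)),d
def save(n,tag):
    s=cams.snapshot(n); np.savez(f'pics/{tag}.npz',**s); cv2.imwrite(f'pics/{tag}.png',s['frame']); return s
E
python3 - <<'E'
from h import *
d=-Z*np.cos(.35)+RX*np.sin(.35)
for s in (1,-1):
    q=pose(d,s*np.cross(Z,RX)); print('push',s,planner.inverse_kinematics(np.array([.475,.181,0])-RX*.075+Z*.038,q))
ax=np.array([.972,-.234,0])
C=np.array([.605,-.240,.034])-ax*.012
for t in (15,25,35):
  for s in (1,-1):
    q,d=grasp_q(np.radians(t),ax,s); print('pick',t,s,planner.inverse_kinematics(C,q),planner.inverse_kinematics(C+Z*.15,q))
    for phi in (-20,0,20,40,60):
      q,d=place_q(np.radians(t),np.radians(phi),s)
      P=np.array([.602,.311,.046+.055+.012]); print('   place',phi,planner.inverse_kinematics(P,q),planner.inverse_kinematics(P+Z*.12,q) is not None)
E
```

```text
push 1 [ 0.4124 -0.525   2.3612 -0.1235  0.9736 -1.2167]
push -1 [ 0.4124 -0.525   2.3612 -0.1235  0.9736  1.9249]
pick 15 1 [-0.4429  0.0422  1.8973  0.0655  0.9467 -1.8089] [-0.4429 -0.0852  1.7647  0.0569  1.2062 -1.7909]
   place -20 None False
   place 0 None False
   place 20 [ 0.4962 -0.1206  2.2764  3.5679  0.3495 -1.9358] False
   place 40 [ 0.2802 -0.1039  2.2615  2.1795  0.4983 -0.7852] True
   place 60 [ 0.121   0.0164  2.1464  1.7111  0.8943 -0.5535] True
pick 15 -1 [-0.4429  0.0422  1.8973  0.0655  0.9467  1.3327] [-0.4429 -0.0852  1.7647  0.0569  1.2062  1.3507]
   place -20 None False
   place 0 None False
   place 20 [ 0.4962 -0.1206  2.2764  3.5679  0.3495  1.2058] False
   place 40 [ 0.2802 -0.1039  2.2615  2.1795  0.4983  2.3564] True
   place 60 [0.121  0.0164 2.1464 1.7111 0.8943 2.5881] True
pick 25 1 [-0.4604 -0.0335  2.0031  0.1382  0.7502 -1.8759] [-0.4604 -0.1759  1.8733  0.1104  1.0203 -1.8325]
   place -20 None False
   place 0 None False
   place 20 None True
   place 40 [ 0.2952 -0.1528  2.2135  1.6253  0.3639 -0.2365] True
   place 60 [ 0.1477 -0.039  
[... 408 characters left out ...]
05] [-0.4793 -0.2565  1.9801  0.1881  0.8301 -1.8989]
   place -20 None False
   place 0 None True
   place 20 [ 0.4834 -0.1771  2.1556 -0.4919  0.2343  2.1286] True
   place 40 [ 0.3154 -0.1639  2.1443  0.9399  0.3885  0.4412] True
   place 60 [ 0.1847 -0.065   2.0551  1.1125  0.7666  0.0105] True
pick 35 -1 [-0.4793 -0.0924  2.1034  0.2673  0.5498  1.1411] [-0.4793 -0.2565  1.9801  0.1881  0.8301  1.2427]
   place -20 [ 0.7331  0.0383  1.9531 -1.1017  0.9457  0.1095] True
   place 0 [ 0.6356 -0.0977  2.0856 -1.084   0.5826 -0.1646] True
   place 20 [ 0.4834 -0.1771  2.1556 -0.4919  0.2343 -1.013 ] True
   place 40 [ 0.3154 -0.1639  2.1443  0.9399  0.3885 -2.7004] True
   place 60 None True
```

Tool frame understood: the camera sits on the tool's −z side. Plan:
1. Shut the gripper and push the tray home while watching the force.
2. Pick with the tool tilted 35° towards the mouth.
3. Place with the tool pointing forward and down.

First, the tray.

```bash
python3 - <<'E'
from h import *
arm.move_gripper(0.0)
d=-Z*np.cos(.35)+RX*np.sin(.35); q=pose(d,np.cross(Z,RX))
pull=np.array([.475,.181,0]); 
p0=pull-RX*.055+Z*.038
arm.goto(p0+Z*.12,q)
arm.move_linear(p0,q,feed=.15)
print(sensors.get_t(),sensors.get_tool_pos(),sensors.get_contact_force())
f0=np.array(sensors.get_contact_force())
s0=p0@RX; home=np.array([.6145,.197,0])@RX-.095
i=0
arm.move_linear(p0+RX*.030,feed=.08)
x=.030
while x<.115:
    x+=.004; arm.move_linear(p0+RX*x,feed=.05)
    f=np.array(sensors.get_contact_force())-f0; tp=np.array(sensors.get_tool_pos())
    print(round(x,3),round(tp@RX+.016-home,4),f,round(sensors.get_t(),2))
    if -f@RX>9: break
save('top','top1');save('scene','scene1')
E
```

```text
3.575 [0.4208 0.1752 0.0389] [0.6433 0.8767 0.7071]
0.034 -0.0504 [-0.3902 -1.4039 -0.2227] 4.35
0.038 -0.0463 [-1.0099 -0.997  -1.0142] 4.6
0.042 -0.0422 [-0.6758 -1.5439  0.9494] 4.85
0.046 -0.0382 [ 0.1168 -1.9086 -0.0126] 5.1
0.05 -0.0342 [-1.065  -1.0829 -0.6174] 5.35
0.054 -0.0302 [-0.8095 -0.5227 -1.5191] 5.6
0.058 -0.0262 [ 0.5265 -0.9685 -0.8008] 5.85
0.062 -0.0222 [-0.7436 -1.3942 -0.9841] 6.1
0.066 -0.0182 [-0.3114 -1.0313 -0.8977] 6.35
0.07 -0.0142 [-1.0818 -1.8102 -1.5651] 6.6
0.074 -0.0102 [-0.4962 -1.6779 -0.8503] 6.85
0.078 -0.0062 [-0.0003 -0.2509 -0.1515] 7.1
0.082 -0.0022 [-0.3831 -1.0103 -0.4807] 7.35
0.086 0.0013 [-10.3729  -2.2867   4.4471] 7.6
```

```bash
python3 - <<'E'
from h import *
d=-Z*np.cos(.35)+RX*np.sin(.35); 
p=np.array(sensors.get_tool_pos()); 
arm.move_linear(p+RX*.001,feed=.02)
f=sensors.get_contact_force(); print(f, np.array(sensors.get_tool_pos())-p)
save('wrist','w1')
arm.move_linear(p-RX*.04,feed=.2)
arm.move_linear(p-RX*.04+Z*.2,feed=.3)
save('top','top1');save('scene','scene1');print(sensors.get_t())
a=cv2.imread('pics/top1.png')[185:345,75:285]; b=cv2.imread('pics/scene1.png')[95:255,320:480]
cv2.imwrite('pics/c4.png',cv2.hconcat([cv2.resize(a,(525,400)),cv2.resize(b,(275,275)) if 0 else cv2.resize(b[:, :110],(275,400))]))
E
```

```text
[-18.8056  -3.257   12.3208] [ 0.0003  0.     -0.0001]
9.275
```

View pics/c4.png

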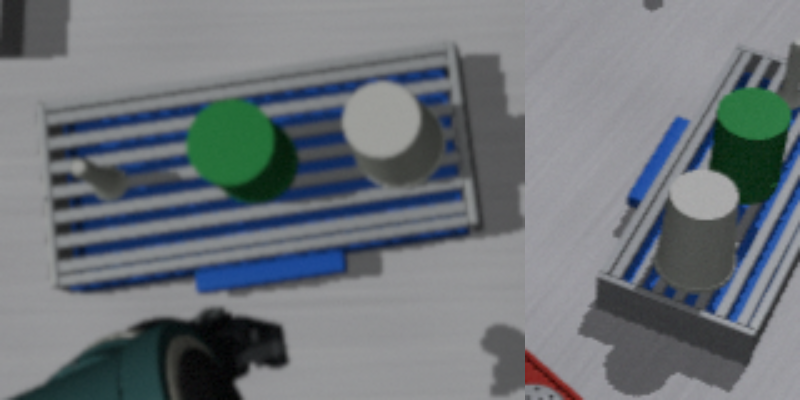

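The tray is home: only the 20 mm pull shows in front of the rack at crop (270,270), and the force rose at the predicted stop (within 1.3 mm). Next I'll hover over the dredger and measure it with the wrist camera from two places.

```bash
python3 - <<'E'
from h import *
arm.move_gripper(1.0)
ax=np.array([.972,-.234,0]); t=np.radians(35)
q,d=grasp_q(t,ax,-1)
C=np.array([.605,-.240,.034])-ax*.014
arm.goto(C-d*.13+Z*.08,q)
print(sensors.get_t(),sensors.get_q())
s=save('wrist','w2'); print(s['eye'],Rq(s['rotation'])[:,2])
for n in('mouth','base'):
    k=1 if n=='mouth' else -1
    print(n,proj(s,np.array([.605,-.240,.034])+ax*.055*k))
arm.move_linear(C-d*.12+Z*.02,q,feed=.2)
s=save('wrist','w3');print(s['eye'])
cv2.imwrite('pics/c5.png',cv2.hconcat([cv2.resize(cv2.imread(f'pics/w{i}.png'),(400,300)) for i in(2,3)]))
E
```

```text
12.2167 [-0.5237 -0.4694  2.0761  0.2011  0.9533  1.2145]
[ 0.5095 -0.217   0.3679] [ 0.2925 -0.0713 -0.9536]
mouth [326.4573 195.7188]
base [326.4805 301.7066]
[ 0.5152 -0.2186  0.3003]
```

View pics/w2.png

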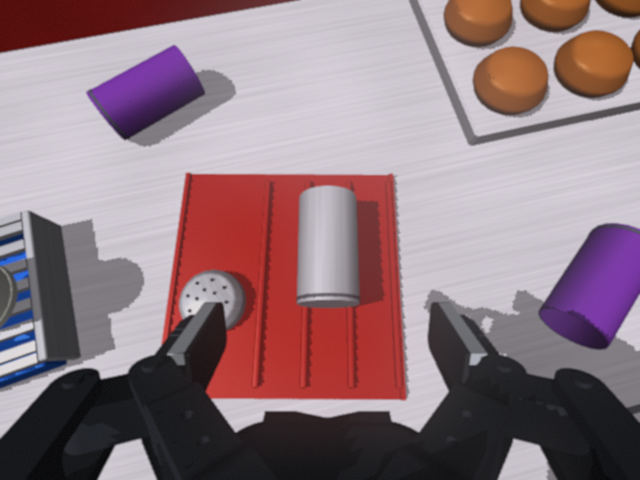

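View pics/w3.png

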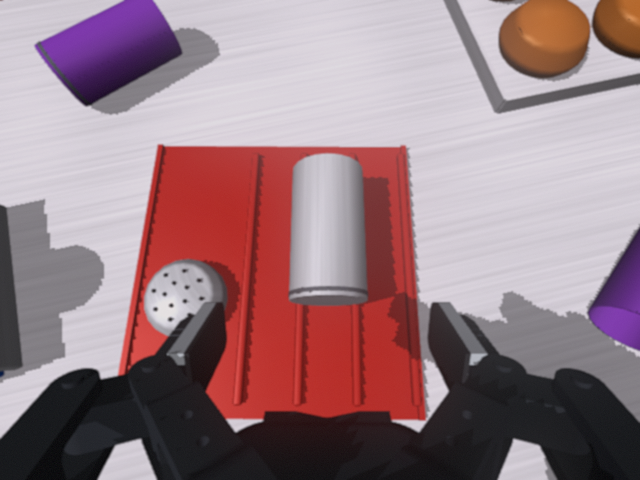

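```bash
python3 - <<'E'
from h import *
W=[load('w2'),load('w3')]
for w in W:
    f=w['frame']; hsv=cv2.cvtColor(f,cv2.COLOR_BGR2HSV)
    m=((hsv[...,1]<70)&(hsv[...,2]>60)).astype(np.uint8)
    m[:, :275]=0; m[:,385:]=0; m[:140]=0;m[320:]=0
    n,l,st,c=cv2.connectedComponentsWithStats(m); k=l[230,328]
    ys,xs=np.nonzero(l==k); print('y',ys.min(),ys.max())
    for r in (200,230,260,280):
        x=xs[ys==r]; 
        if len(x): print(r,x.min(),x.max(),(x.min()+x.max())/2)
    g=cv2.cvtColor(f,cv2.COLOR_BGR2GRAY); print(g[280:312,328]); print(g[ys.min()-2:ys.min()+6,328])
E
```

```text
y 186 306
200 300 355 327.5
230 299 356 327.5
260 298 357 327.5
280 298 358 328.0
[189 187 187 187 188 187 189 187 189 189 189 186 166 122  98 115 155 182
 186 165 119  89  87  87  86  86  86  90  90  87  88  89]
[110 146 181 191 191 190 189 190]
y 153 304
200 292 363 327.5
230 291 364 327.5
260 290 365 327.5
280 290 366 328.0
[197 196 196 197 194 173 128  98 100 118 157 188 198 194 171 121  92  91
  90  91  91  90  90  88  90  94  94  91  90  90  90  89]
[106 122 158 191 200 199 197 199]
```

```bash
python3 - <<'E'
from h import *
a,b=load('w2'),load('w3')
for n,u,v in(('band top',294.2,287.6),('base top edge',299.6,294.6),('mouth top',185.2,153.2)):
    print(n,tri([(a,(328,u)),(b,(328,v))]))
    print('  at z .063',onz(a,(328,u),.063),onz(b,(328,v),.063))
# axis line lateral: midpoints
for w,r in((a,(327.5,200)),(a,(328,280)),(b,(327.5,200)),(b,(328,280))): print(onz(w,r,.04))
T=load('top0'); 
E
```

```text
band top (array([ 0.5524, -0.2286,  0.0735]), [5.472870494514605e-05, 5.4728704945164805e-05])
  at z .063 [ 0.5539 -0.2291  0.063 ] [ 0.5541 -0.229   0.063 ]
base top edge (array([ 0.5483, -0.2276,  0.0708]), [5.6908291233604884e-05, 5.6908291233666325e-05])
  at z .063 [ 0.5493 -0.228   0.063 ] [ 0.5495 -0.2279  0.063 ]
mouth top (array([ 0.6571, -0.2541,  0.0606]), [1.5302279561594828e-05, 1.5302279561457653e-05])
  at z .063 [ 0.6559 -0.2538  0.063 ] [ 0.6557 -0.2537  0.063 ]
[ 0.6509 -0.2521  0.04  ]
[ 0.5704 -0.2332  0.04  ]
[ 0.6274 -0.2465  0.04  ]
[ 0.5635 -0.2314  0.04  ]
```

```bash
python3 - <<'E'
from h import *
ax=np.array([.972,-.235,0]);ax/=np.linalg.norm(ax); t=np.radians(35)
q,d=grasp_q(t,ax,-1)
G=np.array([.6026,-.2406,.036])-ax*.014+d*.002
arm.move_linear(G-d*.10,q,feed=.2)
arm.move_linear(G,q,feed=.12)
print(sensors.get_tool_pos(),G,sensors.get_contact_force())
save('wrist','w4')
arm.move_gripper(0.0)
print(sensors.get_opening(),sensors.get_contact_force(),sensors.get_t())
arm.move_linear(G+Z*.05,q,feed=.08)
save('wrist','w5');save('scene','scene2')
print(sensors.get_opening(),sensors.get_contact_force(),sensors.get_t())
a=cv2.resize(cv2.imread('pics/w5.png'),(400,300)); b=cv2.resize(cv2.imread('pics/scene2.png')[200:380,200:440],(400,300))
cv2.imwrite('pics/c6.png',cv2.hconcat([a,b]))
E
```

```text
[ 0.5902 -0.2377  0.0352] [ 0.5901 -0.2376  0.0344] [-0.2878  0.0953  0.1797]
0.6946596149070966 [-2.3362  0.3161  6.258 ] 14.5583
0.6927595542278908 [-0.0425 -0.0012 -2.3926] 15.4333
```

View pics/c6.png

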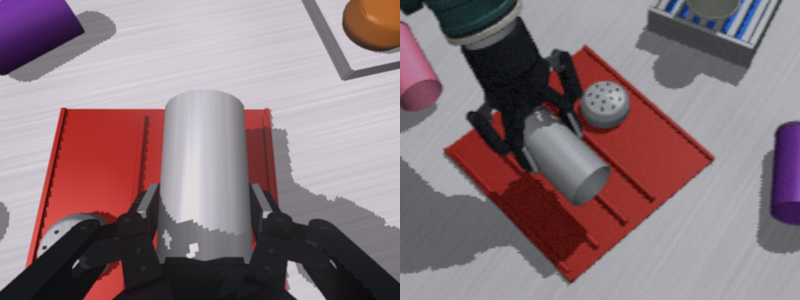

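Lifted: the wrist view shows the can held upright in the pads with its mouth free, and the cap is undisturbed at crop (605,105). Next is the place-pose check and the transit.

```bash
cat >> h.py <<'E'
AX=np.array([.972,-.235,0]);AX/=np.linalg.norm(AX); TT=np.radians(35)
QP,DP=grasp_q(TT,AX,-1)
V=Rq(QP).T@(np.array([.6026,-.2406,.033])+.055*AX-np.array([.5902,-.2377,.0352]))
PEG=np.array([.602,.3108,.046])
def place_tcp(mouth,phi,t=TT):
    q,d=place_q(t,np.radians(phi),-1); return mouth-Rq(q)@V,q
E
python3 - <<'E'
from h import *
print(V)
for phi in(-10,-5,0,5,10,15):
    for h in(0,.1,.15):
        p,q=place_tcp(PEG+Z*h,phi); print(phi,h,p,planner.inverse_kinematics(p,q))
E
```

```text
[ 0.0407 -0.0001 -0.0542]
-10 0 [0.5998 0.3113 0.1137] [ 0.6952 -0.0381  2.0281 -1.1124  0.7726 -0.0065]
-10 0.1 [0.5998 0.3113 0.2137] [ 0.6952 -0.1506  1.9536 -0.9618  0.8682 -0.2267]
-10 0.15 [0.5998 0.3113 0.2637] [ 0.6952 -0.1892  1.9029 -0.9042  0.9214 -0.3186]
-5 0 [0.5998 0.3111 0.1137] [ 0.6686 -0.0719  2.0603 -1.1048  0.6802 -0.0785]
-5 0.1 [0.5998 0.3111 0.2137] [ 0.6686 -0.186   1.9843 -0.924   0.7812 -0.3205]
-5 0.15 [0.5998 0.3111 0.2637] [ 0.6686 -0.2245  1.9327 -0.8572  0.8379 -0.4173]
0 0 [0.5998 0.3109 0.1137] [ 0.6381 -0.1029  2.0889 -1.0822  0.5855 -0.1656]
0 0.1 [0.5998 0.3109 0.2137] [ 0.6381 -0.2182  2.0115 -0.8669  0.6946 -0.4331]
0 0.15 [0.5998 0.3109 0.2637] [ 0.6381 -0.2567  1.9591 -0.7912  0.7561 -0.5341]
5 0 [0.5998 0.3107 0.1137] [ 0.6039 -0.1303  2.1136 -1.0356  0.4897 -0.2767]
5 0.1 [0.5998 0.3107 0.2137] [ 0.6039 -0.2466  2.0348 -0.7831  0.6108 -0.5718]
5 0.15 [0.5998 0.3107 0.2637] [ 0.6039 -0.285   1.9817 -0.7007  0.6784 -0.6747]
10 0 [0.5998 0.3105 0.1137] [ 0.5663 -0.1533  2.1339 -0.9482  0.3953 -0.4283]
10 0.1 [0.5998 0.3105 0.2137] [ 0.5663 -0.2705  2.0539 -0.6625  0.5335 -0.7466]
10 0.15 [0.5998 0.3105 0.2637] [ 0.5663 -0.3088  2.0001 -0.5791  0.6084 -0.8456]
15 0 [0.5999 0.3103 0.1137] [ 0.5261 -0.1714  2.1494 -0.7865  0.3071 -0.6543]
15 0.1 [0.5999 0.3103 0.2137] [ 0.5261 -0.2891  2.0685 -0.4939  0.4683 -0.9689]
15 0.15 [0.5999 0.3103 0.2637] [ 0.5261 -0.3272  2.0142 -0.4209  0.5512 -1.0525]
```

```bash
python3 - <<'E'
from h import *
p=np.array(sensors.get_tool_pos()); p[2]=.27
arm.move_linear(p,QP,feed=.2)
h,q=place_tcp(PEG+Z*.17,4)
arm.goto(h,q)
print(sensors.get_t(),sensors.get_opening(),sensors.get_tool_pos()-h)
for n in('top','scene','wrist'): save(n,n+'3')
cv2.imwrite('pics/c7.png',cv2.hconcat([cv2.resize(cv2.imread('pics/top3.png')[160:340,60:300],(400,300)),cv2.resize(cv2.imread('pics/scene3.png')[20:260,260:580],(400,300))]))
E
```

```text
18.4833 0.6897105717452019 [ 0.0003 -0.0006 -0.0001]
```

View pics/c7.png

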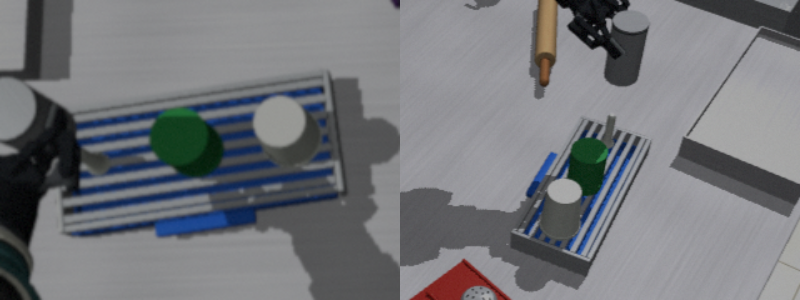

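View pics/wrist3.png

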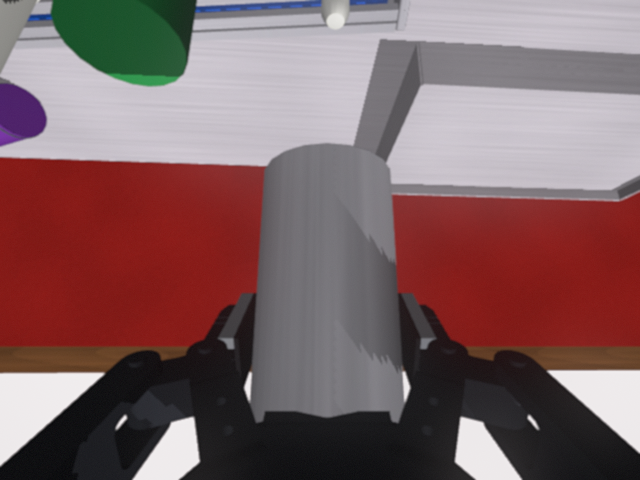

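```bash
python3 - <<'E'
from h import *
W,T,S=load('wrist3'),load('top3'),load('scene3')
R=Rq(sensors.get_eef_rot()); tcp=np.array(sensors.get_tool_pos()); m=tcp+R@V; a=R@(Rq(QP).T@AX)
print('mouth exp',m,'axis',a)
print('peg tip by wrist at z.121',onz(W,(335,18),.121-.004),'proj of peg tip exp',proj(W,PEG+Z*.075))
# silhouettes in wrist: the rim
th=np.linspace(0,2*np.pi,72)
c=[proj(W,m+.03*np.array([np.cos(x),np.sin(x),0])) for x in th]
c=np.array(c); print('wrist rim bbox exp',c.min(0),c.max(0))
b=m-.11*a
for n,I in(('T',T),('S',S)):
  for k,p in(('base',b),('mouth',m)):
    c=np.array([proj(I,p+.03*np.array([np.cos(x),np.sin(x),0])) for x in th]); print(n,k,proj(I,p),c.min(0),c.max(0))
g=np.hstack([cv2.resize(T['frame'][200:300,50:150],(400,400)),cv2.resize(S['frame'][0:110,400:500],(400,400))])
for k,(I,o,sc) in enumerate(((T,(50,200),(4,4)),(S,(400,0),(4,400/110)))):
  for p in(b,m):
    c=np.array([proj(I,p+.03*np.array([np.cos(x),np.sin(x),0])) for x in th]); c=(c-o)*sc+[400*k,0]
    cv2.polylines(g,[c.astype(np.int32)],True,(0,0,255) if p is b else (0,255,255),1)
cv2.imwrite('pics/c8.png',g)
f=W['frame'].copy()
for p,cl in((b,(0,0,255)),(m,(0,255,255))):
    c=np.array([proj(W,p+.03*np.array([np.cos(x),np.sin(x),0])) for x in th]);cv2.polylines(f,[c.astype(np.int32)],True,cl,1)
cv2.imwrite('pics/c9.png',f)
E
```

```text
mouth exp [0.6023 0.3102 0.216 ] axis [-0.0002  0.0004 -1.    ]
peg tip by wrist at z.121 [0.6005 0.3142 0.117 ] proj of peg tip exp [328.6685  25.4512]
wrist rim bbox exp [263.8273 143.5809] [391.7072 204.2008]
T base [ 60.381  225.4231] [ 41.0562 206.5513] [ 79.7264 244.5288]
T mouth [ 87.5743 240.05  ] [ 70.1873 222.9953] [104.9721 257.295 ]
S base [444.3408  36.1564] [429.5393  27.4105] [459.2051  45.1684]
S mouth [435.8611  79.9174] [422.1376  71.1902] [449.6336  88.8913]
```

View pics/c8.png

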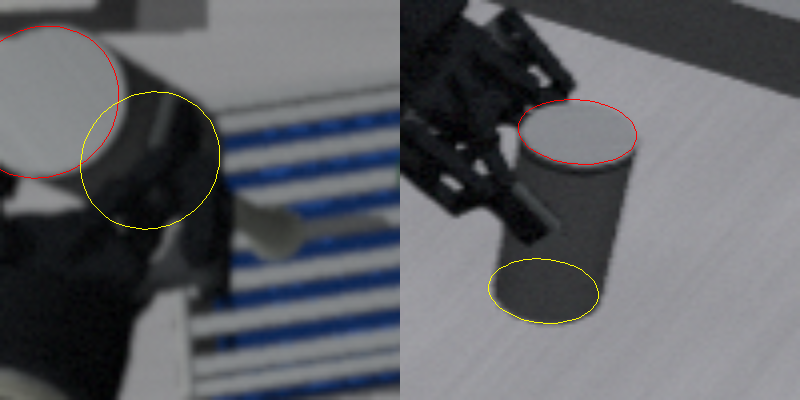

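View pics/c9.png

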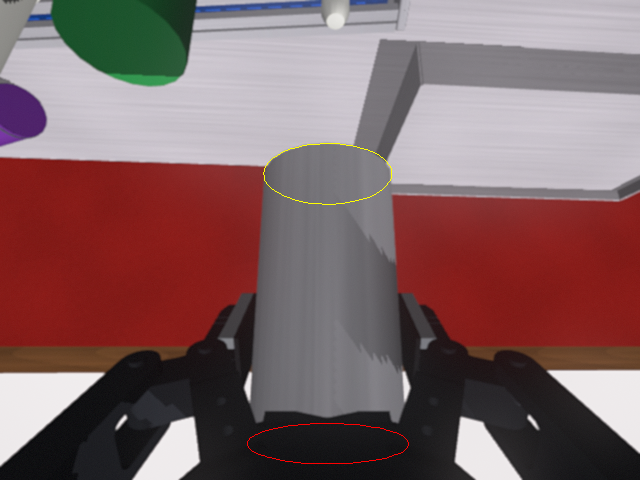

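The drawn rim predictions match the can within about 2 px in all three views, and the axis is vertical. The peg tip by wrist is 3–4 mm to +y of the first estimate (the other views gave 0.310–0.313), so I'll aim at y = 0.312. Then lower and watch the force.

```bash
python3 - <<'E'
from h import *
PEG=np.array([.602,.312,.046])
for h,fd in((.14,.1),(.05,.10),(.012,.06)):
    p,q=place_tcp(PEG+Z*h,4); arm.move_linear(p,q,feed=fd); print(h,sensors.get_contact_force(),sensors.get_opening())
arm.hold(.2)
f0=np.mean([sensors.get_contact_force() for _ in range(5)],0); h=.008;print(f0)
while h>-.008:
    p,q=place_tcp(PEG+Z*h,4); arm.move_linear(p,q,feed=.03)
    f=np.array(sensors.get_contact_force())-f0; print(round(h,4),f,sensors.get_tool_pos()-p)
    if f[2]>5: break
    h-=.0015
print(sensors.get_t())
for n in('top','scene','wrist'): save(n,n+'4')
cv2.imwrite('pics/c10.png',cv2.hconcat([cv2.resize(cv2.imread('pics/top4.png')[160:340,60:300],(400,300)),cv2.resize(cv2.imread('pics/scene4.png')[50:230,320:560],(400,300))]))
E
```

```text
0.14 [ 1.034   0.5226 -0.9098] 0.6902560137499852
0.05 [ 0.5771 -0.0926 -1.61  ] 0.6879248073029599
0.012 [-0.1704 -0.1151 -2.2181] 0.6886393751591451
[-0.4813  0.3733 -2.4355]
0.008 [ 0.0668  0.0399 -0.2407] [-0.0001 -0.0001 -0.0004]
0.0065 [ 0.1722 -0.1881  0.2731] [-0.     -0.     -0.0001]
0.005 [ 0.8011 -0.4877  0.7556] [-0.     -0.     -0.0001]
0.0035 [ 0.4693 -0.8638  0.9541] [-0.     -0.     -0.0001]
0.002 [-0.0577 -1.1474  0.1944] [-0.     -0.     -0.0001]
0.0005 [ 1.7959 -1.8659  7.6916] [0.0004 0.0001 0.0009]
22.65
```

View pics/c10.png

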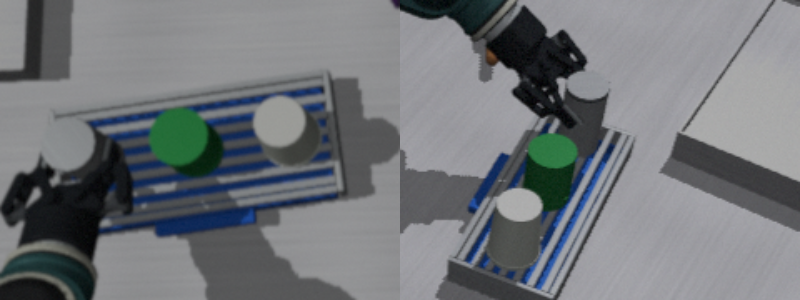

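View pics/wrist4.png

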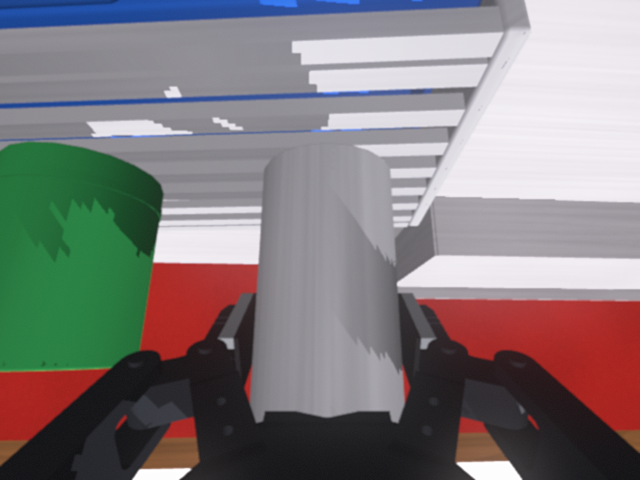

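Contact came at the expected deck height (7.7 N at h = 0.5 mm). The wrist view shows the rim on the slats at (327,145) and the green cup clear of the left finger. Now release and back straight out.

```bash
python3 - <<'E'
from h import *
arm.move_gripper(1.0); arm.hold(.2)
print(sensors.get_opening(),sensors.get_contact_force())
q,d=place_q(TT,np.radians(4),-1)
p=np.array(sensors.get_tool_pos()); arm.move_linear(p-d*.13,q,feed=.1)
arm.move_linear(p-d*.13+np.array([-.05,0,.1]),q,feed=.25)
print(sensors.get_contact_force(),sensors.get_t())
for n in('top','scene','wrist'): save(n,n+'5')
cv2.imwrite('pics/c11.png',cv2.hconcat([cv2.resize(cv2.imread('pics/top5.png')[160:340,60:300],(400,300)),cv2.resize(cv2.imread('pics/scene5.png')[50:230,320:560],(400,300))]))
T,S=load('top5'),load('scene5')
b=np.array([.602,.312,.156])
th=np.linspace(0,2*np.pi,72)
g=np.hstack([cv2.resize(T['frame'][200:300,50:150],(400,400)),cv2.resize(S['frame'][70:170,390:490],(400,400))])
for k,(I,o) in enumerate(((T,(50,200)),(S,(390,70)))):
  for p,cl in((b,(0,0,255)),(b-Z*.11,(0,255,255))):
    c=np.array([proj(I,p+.03*np.array([np.cos(x),np.sin(x),0])) for x in th]); c=(c-o)*4+[400*k,0]
    cv2.polylines(g,[c.astype(np.int32)],True,cl,1)
cv2.imwrite('pics/c12.png',g)
E
```

```text
1.001026057942619 [-0.3253 -0.3174  0.8992]
[ 0.6351 -0.3982 -1.6999] 25.4333
```

View pics/c11.png

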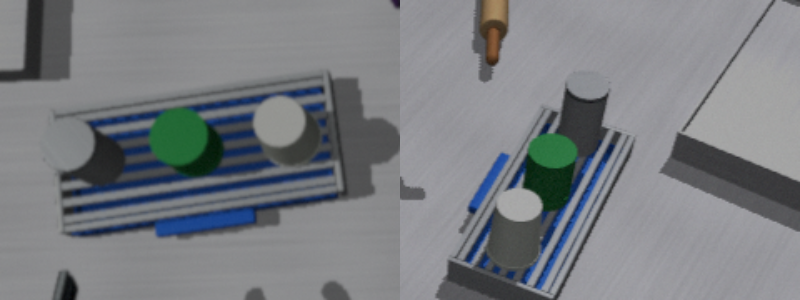

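View pics/c12.png

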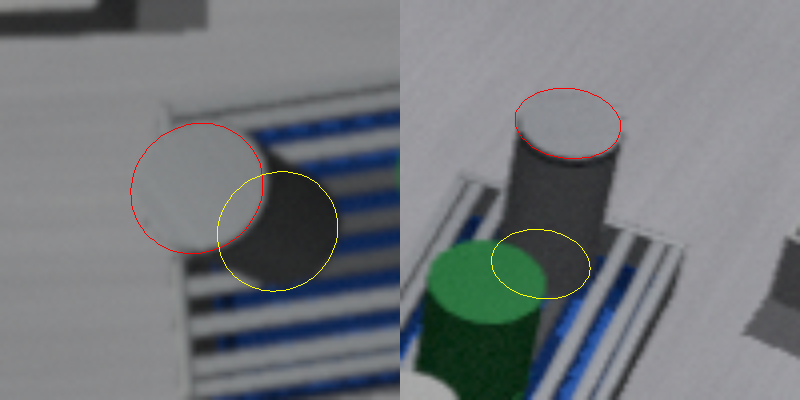

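View pics/wrist5.png

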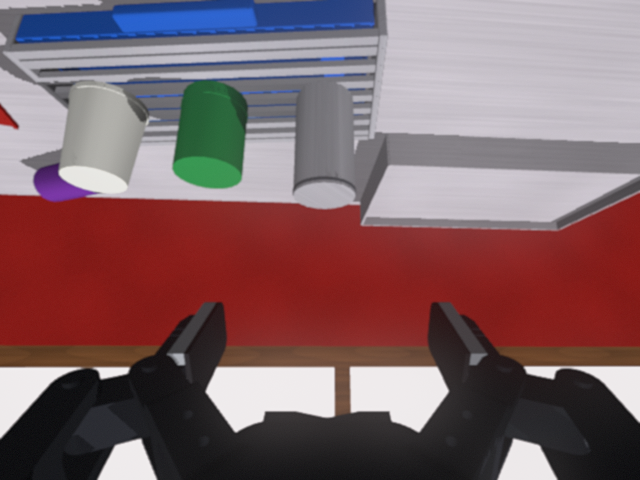

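```bash
python3 - <<'E'
from h import *
T0,T=load('top0'),load('top5')
c=np.array([.6145,.197,0])
h=cv2.cvtColor(T['frame'],cv2.COLOR_BGR2HSV)
m=cv2.inRange(h,(105,150,60),(125,255,255)); m[:285]=0; m[:,:140]=0; m[:,230:]=0
n,l,st,_=cv2.connectedComponentsWithStats(m); 
ys,xs=np.nonzero(m); f=[max(ys[xs==x]) for x in range(165,210)]
p=np.array([onz(T,(x,y+.5),.034) for x,y in zip(range(165,210),f)]); print('pull front, in front of rack origin',np.median((c-p)@RX))
for n,lo,hi in(('green',(50,100,40),(80,255,255)),):
    for I in(T0,T):
        g=cv2.inRange(cv2.cvtColor(I['frame'],cv2.COLOR_BGR2HSV),lo,hi); ys,xs=np.nonzero(g); print(n,xs.mean(),ys.mean())
r=(slice(210,265),slice(205,255)); print('white roi diff',cv2.absdiff(T0['frame'][r],T['frame'][r]).mean())
r=(slice(240,285),slice(315,358)); print('cap roi diff',cv2.absdiff(T0['frame'][r],T['frame'][r]).mean())
E
```

```text
pull front, in front of rack origin 0.09409915638650926
green 167.34904714142428 242.39819458375126
green 167.3061630218688 242.58648111332008
white roi diff 5.471515151515152
cap roi diff 1.45770887166236
```

```bash
python3 - <<'E'
from bench import arm,sensors
arm.close_job(); print(sensors.get_t())
E
```

```text
the job is handed in; nothing more can be done
the job is handed in; nothing more can be done
```

I pushed the tray home, turned the steel dredger upside down over the free left peg, lowered it until it touched the slats, let go and backed clear. I handed the job in after about 25 s of the 72 s allowed; no verdict was reported.

**Last checks:**
- **Tray:** the pull's front face measures 94 mm in front of the rack's origin, where home is 95 mm. During the push, the force rose at the predicted stop.
- **Dredger:** its outline matches an upright can with its rim at deck height over the peg, to about 1–2 px in the top and scene views. Contact came within 1 mm of the expected deck height.
- **Green cup and cap:** the green cup shifted by under 0.2 px in the top view, and the cap's patch of the image is essentially unchanged.
- **White cup:** I checked it only by comparing pictures. Its patch changed slightly, probably because the tray moved beneath it, and it looks to be in the same place.

**Disagreements:**
- The wrist camera put the peg 3–4 mm further to +y than the first estimate, so I aimed between the two.
- The two wrist views put the top of the can at 61–73 mm, a noisy result because they were close together. I used the stated 63 mm.

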